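# Oil the belt tensioner and hold it back past its click

### The job

The belt-drive module needs a new belt. First give the tensioner's pivot a shot of oil: press the white pump cap of the fixed oiler bottle fully down and let it come all the way up again. Then take the tensioner arm by its red knob, swing it back well past the click of its pawl and keep holding it there by the knob, so that a colleague can fit the belt; the program finishes while still holding it. Leave the loose forceps, petri dish and tape roll where they are.

Things in the scene. Friction and masses are not known exactly. Their poses are not given: they have to be found in the camera images.
- module: belt-drive module fixed to the bench: aluminium plate 200x270 mm, top at 16 mm, two dark toothed pulleys (62 mm wide, tops at 42 mm, at x +55, y +115 and -45 mm), grey gearbox (75x45 mm, top at 47 mm, at x -45, y +130 mm). Origin at bench height; plate x -100 to +100, y -105 to +165 mm. +x points away from the robot at yaw 0, +y left, z up
- pivot (a point): top of the vertical pivot pin of the tensioner arm, 52 mm above the bench, at x = -50 mm, y = -70 mm of the module; does not move
- knob_top (a point): centre of the top of the red knob on the free end of the blue tensioner arm: upright round post 16 mm in diameter, red from 54 to 95.5 mm above the bench (this point), over a white idler roller 28 mm wide whose top is at 50.5 mm. Moves with the arm on a circle of radius 95 mm about the pivot
- tens_knob: the same red knob as a part; origin on its axis 50.5 mm above the bench, z up; it turns freely about its own axis on the arm
- tens_arm (a joint): angle of the tensioner arm about the vertical pivot (rad), 0 at rest, grows counter-clockwise seen from above as it is swung back. From pivot to knob it points 45 degrees left of the module's +x at rest, 91 degrees at the stop at 0.80. A spring always returns it to 0 when let go: 4.5 N at the knob at rest, 10 N at the stop. The click (see pawl) is over at 0.56
- oiler: fixed oiler: clear bottle 44 mm wide clamped on a dark foot 62 mm wide that stands on the bench, 85 mm from the pivot. Origin at bench height under the pivot; the bottle stands at y = -85 mm of this frame, z up; its spout, a steel tube 6 mm thick 116 mm above the bench, runs from the cap along +y and ends over the pivot, 85 mm above the bench
- cap_top (a point): centre of the flat top of the oiler's round white pump cap, 32 mm in diameter, 126 mm above the bench when up; moves down with it
- pump_cap (a joint): how far the pump cap is pressed down (m): 0 up, 0.008 fully down; a spring brings it up, 2 N at the top and 6 N fully down
- forceps: loose slim steel forceps, 16x126x9 mm, bystander; origin at the centre of its underside
- petri_1: loose petri dish, 62 mm wide, 14 mm high, bystander; origin at the centre of its underside
- tape_clear: loose roll of brown tape, 93 mm wide, 48 mm high, bystander; origin at the centre of its underside
- pawl (a joint): how far the small sprung brass pawl slider at the front edge is pushed out (m), 0 at rest, about 0.002 at most. A tooth on the arm's hub rides over it between arm angles of about 0.28 and 0.56 rad, which takes up to some 3 N more at the knob, most just before 0.42. It only clicks; it does not keep the arm from springing back
Things that resemble listed ones, but are neither listed nor needed, are in the scene too. What is shaped like the oiler but green or yellow is not meant.

How it is judged:
By the outcome, as a careful person would: the job done as asked, in the order asked, and still so for the second after the job is handed in, while the arm keeps its last pose, push and grip.
It also fails if it takes over 42 s, if anything falls off the work surface, if the arm or the gripper's body presses on something with over 40 N, if the wrist force passes 120 N, or if a joint passes its speed limit or range.

### The arm

A 6-joint arm with a two-finger parallel gripper is mounted at the origin on a cart in front of the work surface, level with it; the furniture and walls round the work are solid. World frame = base frame: x ahead of the robot, y to its left, z up, the work surface at z = 0. Lengths are in m, angles in rad, forces in N, time in s.
With the tool pointing down it reaches from about 0.4 to 0.825 m from the base axis. Payload 7 kg.
Tool frame: the origin (TCP) lies at the centre of the arm's flange, where the gripper is bolted on; the fingertips stand 178 mm ahead of it and the grasp point (between the pads) lies 159 mm ahead of it (arm.tip_reach is the distance from the TCP to the fingertips, in m); z points along the fingers, y is the direction in which the jaws open and shut (so a half turn about z gives the same grasp; the last joint's range is limited). The gripper opens to 88 mm and grips with 3 to 60 N. Pads are 19 mm wide; open, the fingers measure 130 mm over their backs; the gripper's body (78 mm by 193 mm) begins 47 mm behind the grasp point.
Start: joints at [-0.972, 0.359, 0.012, 0, -1.224, -0.288], TCP at [0.206, -0.643, 0.405] pointing down, gripper open.
Joint ranges: [-3.07, 3.07], [-1.43, 2.12], [-1.02, 1.25], [-3.03, 1.67], [-3.05, -0], [-3.03, 3.03]. Speed limits (rad/s): [2.39, 2.39, 3.01, 3.14, 3.14, 3.14].

### API

Orientations are given as [roll, pitch, yaw] about the fixed x, y, z axes, in that order (R = Rz(yaw) Ry(pitch) Rx(roll)).
In Python, from station import arm gives the robot as it stands.
- The arm moves only by the shell command python3 -m inch 'ROWS' [OPENING] [FORCE]. ROWS is JSON, a list that holds one entry, the list of rows, each a list of 6 numbers: the shift along the world's x, y, z in units of 200 mm (1.0 is 200 mm), then the turn, a rotation vector about the world's x, y, z in units of 180 degrees (1.0 is 180 degrees). A call has 1 to 8 rows; each row is the pose to reach, as a shift and turn from the pose commanded when the call began, turning the shorter way round; what a row does not reach only later rows make up. A row lasts 1/8 s, in which the tool goes at most 62.5 mm and 10.7 degrees, less where a joint would pass 70% of its speed; a pose out of reach is approached as far as the arm can. A call with a number of a shift or a turn outside -1 to 1 is refused whole. A call with a gripper value outside its range is refused whole. OPENING is the finger opening in mm, from 0 to 87.6, set as the call begins (- or left out, the last holds). The fingers move at their own pace and stop on an object; FORCE is the grip in N (left out, the last holds). Time passes only in rows, so rows that repeat a pose let the fingers close. It gives the time, the measured TCP pose, the force and the opening at its end, in the units of the state.
- arm.get_state(): the state, without advancing time (a new reading comes with each control period).
- arm.grab_frame(name): name is "side" or "top"; returns the picture (420x560x3 uint8, blue, green, red); there is no depth.
- arm.camera_params(name): a dict with "vertical_fov" (degrees; the focal length in pixels is half the picture's height over the tangent of half this angle, whatever the lens; pixels are square), "cx", "cy" (the principal point, pixels), "pose" (4x4, takes a point from camera to world coordinates). Camera axes: x right, y down, z forward; pixel columns grow to the right and rows downward; lengths in m; the calibration is good to about 2 mm. A picture is of the moment at which its call begins. camera_params takes no time and is no camera call.
- arm.job_done(): hands the job in, once; it reports no verdict.
Trained networks look in the newest picture that a camera, given by its name, has taken for a name from the list of things; names that differ only in an ending like _2 or _b are one class to them, and where a whole thing is asked for, a point or a joint stands for the part that bears it (a point fixed in the world has none). Each returns a list of dicts, best first, with "score" (0 to 1); they miss things now and then, are a little off and sometimes report something else, mostly with a low value. They report only what shows in the picture. A call takes as long as a camera call. They do not tell look-alikes from the thing itself.
- arm.search_frame(target, camera): "box" ([left, top, right, bottom] in pixels, round what is visible of it).
- arm.regions_of(target, camera): "region" (420x560 bool, what is visible of it) and "box" ([left, top, right, bottom] in pixels, round what is visible of it).
The state is a dict: "t": time; "q": joint angles; "qd": joint speeds; "joint_efforts": joint torques, N m; "eef_pos": TCP position; "ee_rot": TCP orientation; "force": force on the tool from outside, world axes, zero at the start; "moment": the same for the moment, N m; "width": finger opening in m.
Only numpy, scipy, OpenCV 4.12 (cv2) and the standard library are available. Lean on these libraries where they do the work, as an engineer would, in place of code of your own. Each camera call takes 0.05 s, during which the arm holds its last target.

## Working session

There is one attempt and no reset: what is moved stays moved. The work goes in short steps, Python scripts to look and compute and a shell command to move; the robot and the scene stay as the last step left them, time stands still between calls to the robot, and variables do not carry over. Pictures are saved under pics/ and viewed, and the job is handed in when it is done.

```bash
ls; mkdir -p pics; python3 - <<'E'
from station import arm
import cv2
s=arm.get_state();print(s)
for n in("side","top"):
    cv2.imwrite(f"pics/{n}0.png",arm.grab_frame(n));p=arm.camera_params(n);print(n,p)
    for t in("cap_top","knob_top","oiler","module","tens_arm","petri_1","tape_clear","forceps"):
        print(t,[(round(d["score"],2),[round(float(v)) for v in d["box"]]) for d in arm.search_frame(t,n)][:4])
print(arm.get_state()["t"],arm.tip_reach)
E
```

```text
pics
{'t': 0.0, 'q': array([-9.71875329e-01,  3.59353414e-01,  1.10433239e-02, -3.32829148e-04,
       -1.22410856e+00, -2.88088219e-01]), 'qd': array([-6.49990027e-05, -1.19614826e-03,  1.97091958e-03,  1.14184973e-03,
       -9.43952025e-04,  4.88213994e-04]), 'joint_efforts': array([ 9.44304229e-04, -5.82711160e+01,  2.93062592e+01,  6.99709520e+00,
        6.88963104e-03, -1.85733165e-04]), 'eef_pos': array([ 0.2063711 , -0.64246106,  0.40374046]), 'ee_rot': array([ 3.13994829e+00, -1.60987522e-04, -2.83087309e+00]), 'force': array([ 1.11924807, -0.53610226, -0.54206697]), 'moment': array([0.03247069, 0.01144   , 0.01092596]), 'width': 0.08716390001668851}
side {'vertical_fov': 53.37558150380378, 'cx': 279.93042360135286, 'cy': 211.81545242236155, 'pose': array([[ 0.98516286, -0.1037917 ,  0.13667999,  0.30681641],
       [-0.17156232, -0.61660309,  0.76835343, -1.12721088],
       [ 0.0045286 , -0.7804024 , -0.62526121,  0.99091423],
       [ 0.        ,  0.        ,  0.        ,  1.        ]])}
cap_top [(0.61, [310, 236, 321, 242]), (0.59, [258, 251, 278, 274])]
knob_top []
oil
[... 383 characters left out ...]
 -0.97733617,  0.20923086,  0.22813119],
       [-0.99947827,  0.0320244 , -0.0041993 , -0.01573089],
       [-0.00259637, -0.20925689, -0.97785726,  1.36644023],
       [ 0.        ,  0.        ,  0.        ,  1.        ]])}
cap_top [(0.74, [171, 186, 206, 213]), (0.73, [382, 222, 396, 230]), (0.59, [344, 171, 355, 180])]
knob_top []
oiler [(0.8, [180, 190, 215, 212]), (0.78, [361, 220, 392, 244]), (0.76, [324, 168, 358, 196])]
module [(0.69, [235, 149, 338, 241])]
tens_arm [(0.67, [290, 177, 336, 209]), (0.43, [232, 148, 337, 241])]
petri_1 [(0.62, [142, 171, 169, 192]), (0.3, [233, 150, 337, 240])]
tape_clear [(0.72, [409, 218, 444, 248])]
forceps [(0.56, [146, 247, 160, 283])]
0.9 0.1781
```

```bash
python3 - <<'E'
import cv2
a=cv2.imread("pics/top0.png");cv2.imwrite("pics/topz.png",cv2.resize(a[130:300,130:450],None,fx=2.5,fy=2.5,interpolation=3))
a=cv2.imread("pics/side0.png");cv2.imwrite("pics/sidez.png",cv2.resize(a[170:350,220:380],None,fx=3.3,fy=3.3,interpolation=3))
E
```

```text
(no output)
```

View pics/top0.png

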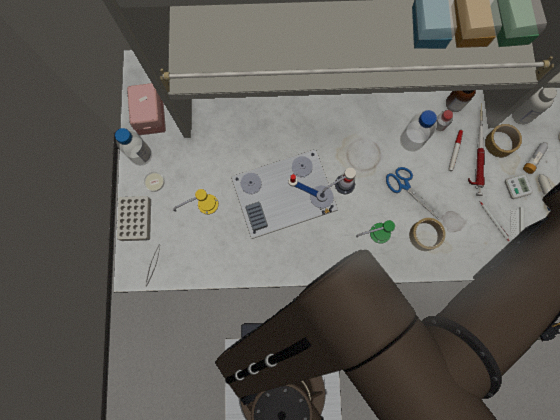

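View pics/topz.png

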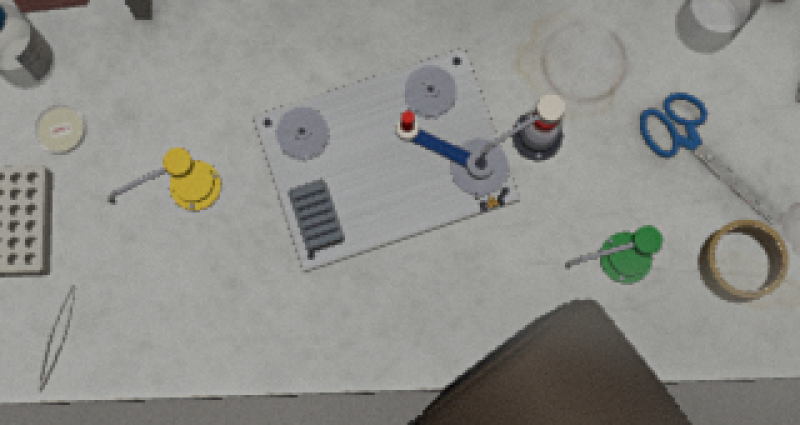

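View pics/sidez.png

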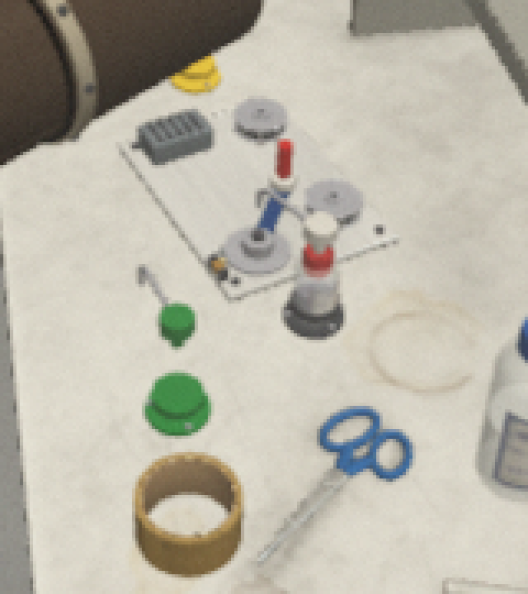

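```bash
cat > h.py <<'E'
import numpy as np,cv2
from station import arm
def K(n):
    p=arm.camera_params(n);f=210/np.tan(np.radians(p["vertical_fov"]/2));return f,p["cx"],p["cy"],np.array(p["pose"])
def ray(n,u,v,z):
    f,cx,cy,P=K(n);d=P[:3,:3]@np.array([(u-cx)/f,(v-cy)/f,1]);o=P[:3,3];return o+d*(z-o[2])/d[2]
def proj(n,X):
    f,cx,cy,P=K(n);c=P[:3,:3].T@(np.array(X)-P[:3,3]);return np.array([cx+f*c[0]/c[2],cy+f*c[1]/c[2]])
E
python3 - <<'E'
from h import *
def z(n,u,v,h):print(n,h,ray(n,u,v,h).round(4))
T=lambda u,v:(130+u/2.5-.3,130+v/2.5-.3)
S=lambda u,v:(220+u/3.3-.35,170+v/3.3-.35)
print("cap");z("top",*T(549,107),.126);z("side",*S(322,220),.126)
print("knob");z("top",*T(407,113),.0955);z("side",*S(285,141),.0955)
print("pivot");z("top",*T(481,161),.052);z("side",*S(259,236),.052)
print("corners top")
for c in [(254,117),(467,49),(519,200),(304,271)]: z("top",*T(*c),.016)
print("pulleys");z("top",*T(302,132),.042);z("top",*T(430,90),.042)
# red/white pixel centroid at scale
a=cv2.imread("pics/top0.png")[165:195,285:360].astype(int)
m=(a[...,2]>a[...,1]+60);v,u=np.nonzero(m);print(sorted(set(zip(u+285,v+165))))
E
```

```text
cap
top 0.126 [ 0.5889 -0.2059  0.126 ]
side 0.126 [ 0.5887 -0.2027  0.126 ]
knob
top 0.0955 [ 0.5961 -0.05    0.0955]
side 0.0955 [ 0.5901 -0.0447  0.0955]
pivot
top 0.052 [ 0.5482 -0.1346  0.052 ]
side 0.052 [ 0.5448 -0.1363  0.052 ]
corners top
top 0.016 [0.6201 0.1314 0.016 ]
top 0.016 [ 0.6973 -0.1278  0.016 ]
top 0.016 [ 0.5081 -0.1804  0.016 ]
top 0.016 [0.4319 0.0748 0.016 ]
pulleys
top 0.042 [0.5925 0.0725 0.042 ]
top 0.042 [ 0.6388 -0.0796  0.042 ]
[(np.int64(291), np.int64(175)), (np.int64(291), np.int64(176)), (np.int64(291), np.int64(177)), (np.int64(291), np.int64(178)), (np.int64(292), np.int64(174)), (np.int64(292), np.int64(175)), (np.int64(292), np.int64(176)), (np.int64(292), np.int64(177)), (np.int64(292), np.int64(178)), (np.int64(292), np.int64(179)), (np.int64(292), np.int64(180)), (np.int64(293), np.int64(174)), (np.int64(293), np.int64(175)), (np.int64(293), np.int64(176)), (np.int64(293), np.int64(177)), (np.int64(293), np.int64(178)), (np.int64(293), np.int64(179)), (np.int64(293), np.int64(180)), (np.int64(294), np.int64(175)), (np.int64(294), np.int64(176)), (np.int64(294), np.int64(177)), (np.int64(294), np.int64(178)), (np.int64(295), np.int64(175)), (np.int64(295), np.int64(176)), (np.int64(295), np.int64(177)), (np.int64(345), np.int64(178)), (np.int64(345), np.int64(179)), (np.int64(346), np.int64(179)), (np.int64(346), np.int64(180)), (np.int64(347), np.int64(179)), (np.int64(347), np.int64(180)), (np.int64(348), np.int64(180)), (np.int64(349), np.int64(180)), (np.int64(350), np.int64(180)), (np.int64(351), np.int64(180))]
```

```bash
python3 -m inch '[[[0.1,0.1,0,0,0,0.04],[0.25,0.25,0,0,0,0.08],[0.4,0.4,0,0,0,0.13],[0.55,0.55,0,0,0,0.18],[0.7,0.7,0,0,0,0.23],[0.85,0.85,0,0,0,0.28],[0.95,0.95,0,0,0,0.32],[1,1,0,0,0,0.36]]]' 0 20
```

```text
t: 1.9
eef_pos: [0.4075, -0.4415, 0.4049]
ee_rot: [-3.141, -0.0, -1.694]
force: [-0.1, 0.3, 0.4]
width: 0.0132
```

```bash
python3 -m inch '[[[0.1,0.15,0,0,0,0],[0.25,0.35,0,0,0,0],[0.4,0.5,0,0,0,0],[0.55,0.65,0,0,0,0],[0.7,0.8,0,0,0,0],[0.8,0.9,0,0,0,0],[0.9,1,0,0,0,0],[0.9,1,0,0,0,0]]]'
```

```text
t: 2.9
eef_pos: [0.5877, -0.2413, 0.4043]
ee_rot: [3.141, 0.0, -1.698]
force: [-0.9, -0.6, 0.2]
width: 0.0005
```

```bash
python3 -m inch '[[[0,0.1,0,0,0,0],[0,0.185,-0.1,0,0,0],[0,0.185,-0.2,0,0,0],[0,0.185,-0.3,0,0,0],[0,0.185,-0.36,0,0,0],[0,0.185,-0.36,0,0,0]]]'; python3 - <<'E'
from h import *
for n in("top","side"):
    a=arm.grab_frame(n);u,v=proj(n,[.5885,-.2045,.126]);u0,v0=int(u)-50,int(v)-40
    b=cv2.resize(a[v0:v0+80,u0:u0+100],None,fx=6,fy=6,interpolation=3);cv2.circle(b,(int((u-u0+.5)*6),int((v-v0+.5)*6)),4,(255,0,255),1);cv2.imwrite(f"pics/{n}1.png",b)
    s=arm.get_state()["eef_pos"];print(n,u0,v0,u,v,proj(n,s-[0,0,.178]),s)
E
```

```text
t: 3.65
eef_pos: [0.586, -0.2056, 0.3321]
ee_rot: [3.14, -0.0, -1.7]
force: [-0.0, 0.2, -0.8]
width: 0.0003
top 298 132 348.8040967414014 172.66685841868883 [350.74030567 170.36309884] [ 0.58636689 -0.20570644  0.33293771]
side 267 196 317.31515309046705 236.71970061750778 [317.3782418  229.86820657] [ 0.58655792 -0.20575747  0.33341188]
```

View pics/side1.png

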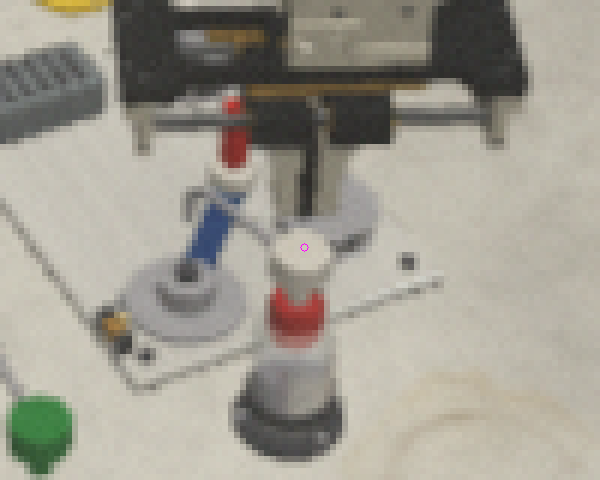

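View pics/top1.png

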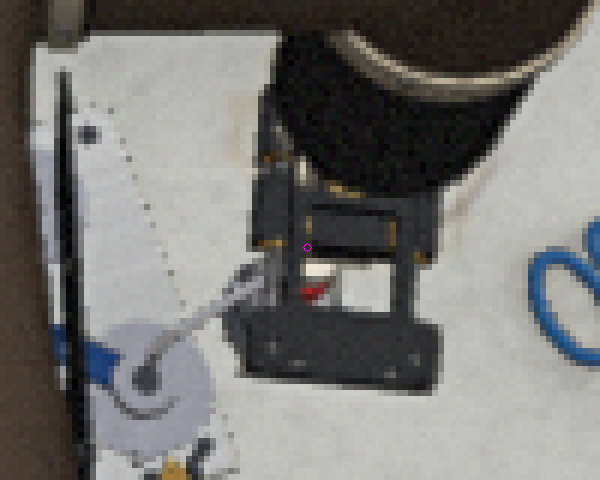

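```bash
python3 -m inch '[[[0.005,0.004,-0.05,0,0,0],[0.01,0.005,-0.1,0,0,0],[0.01,0.005,-0.13,0,0,0],[0.01,0.005,-0.145,0,0,0],[0.01,0.005,-0.16,0,0,0],[0.01,0.005,-0.175,0,0,0],[0.01,0.005,-0.185,0,0,0],[0.01,0.005,-0.185,0,0,0]]]'
```

```text
t: 4.75
eef_pos: [0.5882, -0.2046, 0.2964]
ee_rot: [-3.142, -0.0, -1.7]
force: [-5.2, 2.2, 8.0]
width: 0.0003
```

```bash
python3 -m inch '[[[0,0,-0.01,0,0,0],[0,0,-0.015,0,0,0],[0,0,-0.02,0,0,0],[0,0,-0.02,0,0,0]]]';python3 - <<'E'
from h import *
a=arm.grab_frame("side");cv2.imwrite("pics/side2.png",cv2.resize(a[196:276,267:367],None,fx=6,fy=6,interpolation=3))
E
```

```text
t: 5.25
eef_pos: [0.588, -0.2045, 0.296]
ee_rot: [-3.14, -0.001, -1.699]
force: [-14.2, 7.8, 32.0]
width: 0.0002
```

View pics/side2.png

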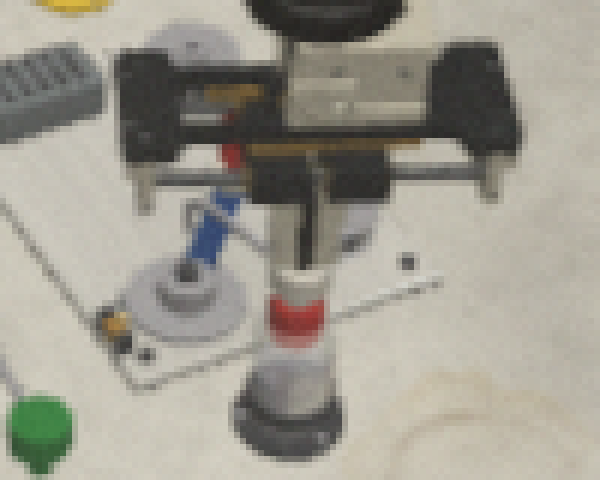

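```bash
python3 -m inch '[[[0,0,0.03,0,0,0],[0,0,0.08,0,0,0],[0,0,0.18,0,0,0],[0,0,0.3,0,0,0],[0,0,0.4,0,0,0],[0,0,0.4,0,0,0]]]' 50 20;python3 - <<'E'
from h import *
a=arm.grab_frame("side");cv2.imwrite("pics/side3.png",cv2.resize(a[180:276,267:367],None,fx=6,fy=6,interpolation=3))
E
```

```text
t: 6.05
eef_pos: [0.5888, -0.2048, 0.3731]
ee_rot: [-3.139, 0.0, -1.7]
force: [0.0, -0.6, -0.7]
width: 0.0492
```

View pics/side3.png

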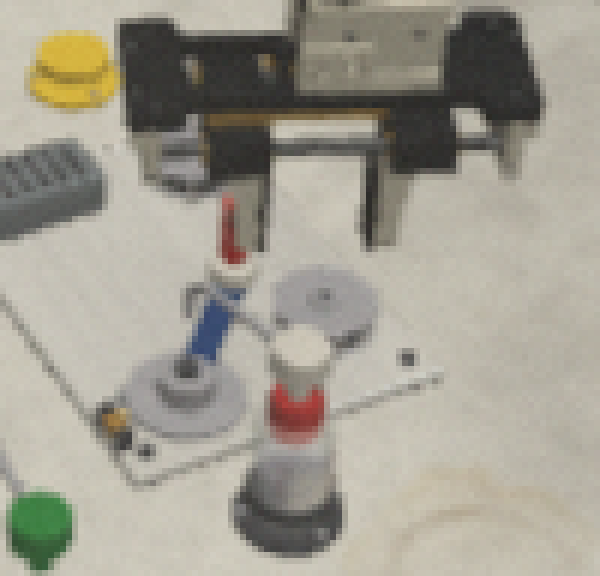

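The cap is up again: its top sits at about (317.5, 237), as it did before the press. Next I move above the knob.

```bash
python3 -m inch '[[[0,0.1,0,0,0,0],[0,0.3,0,0,0,0],[0,0.5,0,0,0,0],[0,0.65,0,0,0,0],[0.01,0.75,-0.1,0,0,0],[0.01,0.775,-0.2,0,0,0],[0.01,0.775,-0.25,0,0,0],[0.01,0.775,-0.25,0,0,0]]]' 50 20;python3 - <<'E'
from h import *
for n in("side","top"):
    a=arm.grab_frame(n);u,v=proj(n,[.5905,-.0495,.0955]);u0,v0=int(u)-50,int(v)-48
    b=cv2.resize(a[v0:v0+96,u0:u0+100],None,fx=6,fy=6,interpolation=3);cv2.circle(b,(int((u-u0+.5)*6),int((v-v0+.5)*6)),4,(255,0,255),1);cv2.imwrite(f"pics/{n}4.png",b)
    print([x["box"] for x in arm.search_frame("tens_knob",n)],u0,v0)
E
```

```text
t: 7.1
eef_pos: [0.5901, -0.0495, 0.3206]
ee_rot: [3.139, -0.001, -1.7]
force: [0.2, 0.2, 0.8]
width: 0.05
[] 256 165
[] 242 128
```

View pics/side4.png

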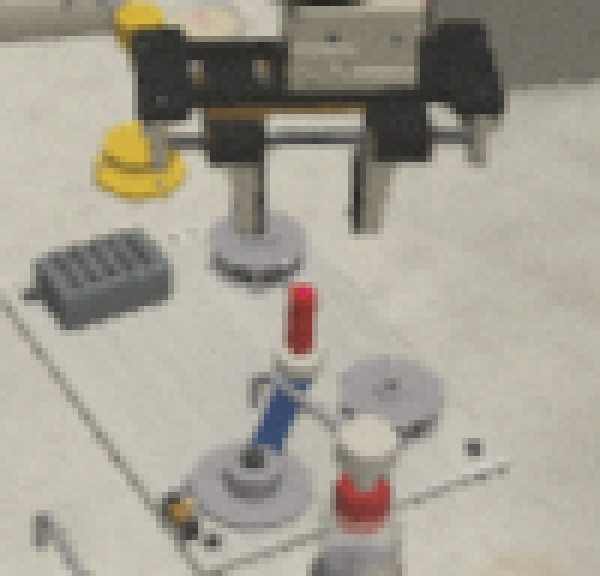

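View pics/top4.png

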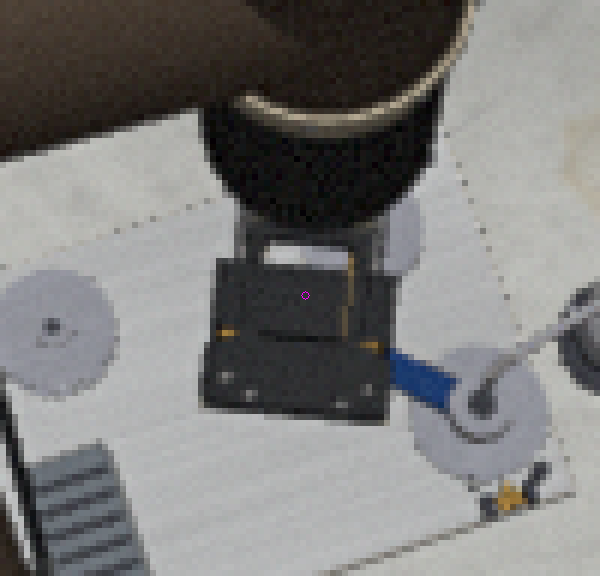

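```bash
python3 -m inch '[[[0,0,-0.1,0,0,0],[0,0,-0.2,0,0,0],[0,0,-0.3,0,0,0],[0,0,-0.38,0,0,0],[0,0,-0.4,0,0,0],[0,0,-0.4,0,0,0]]]' 50 20 && python3 -m inch '[[[0,0,0,0,0,0],[0,0,0,0,0,0],[0,0,0,0,0,0],[0,0,0,0,0,0],[0,0,0,0,0,0],[0,0,0,0,0,0]]]' 0 45;python3 - <<'E'
from h import *
for n in("side",):
    a=arm.grab_frame(n);u,v=proj(n,[.5905,-.0495,.0955]);u0,v0=int(u)-50,int(v)-48
    b=cv2.resize(a[v0:v0+96,u0:u0+100],None,fx=6,fy=6,interpolation=3);cv2.imwrite(f"pics/{n}5.png",b)
E
```

```text
t: 8.05
eef_pos: [0.5906, -0.0497, 0.2419]
ee_rot: [-3.141, -0.0, -1.7]
force: [-0.7, -0.2, 0.6]
width: 0.0497
t: 8.8
eef_pos: [0.5902, -0.0496, 0.2418]
ee_rot: [3.141, -0.0, -1.7]
force: [-2.4, 0.8, 3.4]
width: 0.015
```

View pics/side5.png

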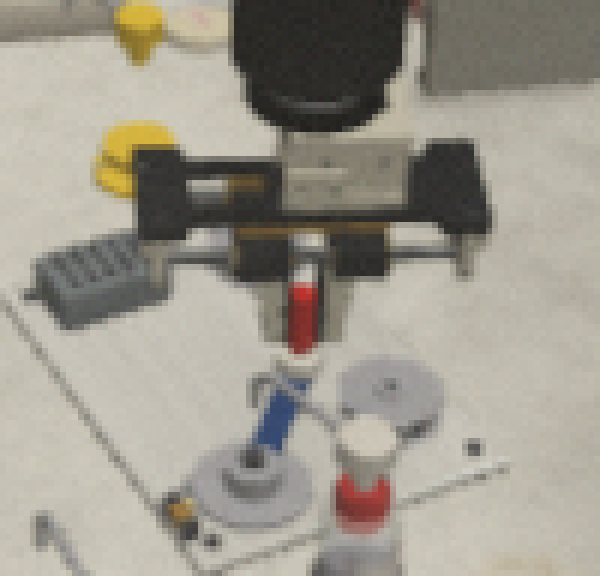

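```bash
python3 -m inch '[[[-0.043,0.020,0,0,0,0],[-0.088,0.036,0,0,0,0],[-0.134,0.047,0,0,0,0],[-0.181,0.054,0,0,0,0],[-0.181,0.054,0,0,0,0]]]' 0 45
```

```text
t: 9.48
eef_pos: [0.5551, -0.0388, 0.242]
ee_rot: [-3.138, 0.001, -1.699]
force: [6.1, -3.6, -5.1]
width: 0.0152
```

```bash
python3 -m inch '[[[-0.047,0.002,0,0,0,0],[-0.095,-0.001,0,0,0,0],[-0.142,-0.008,0,0,0,0],[-0.154,-0.011,0,0,0,0],[-0.154,-0.011,0,0,0,0],[-0.154,-0.011,0,0,0,0]]]' 0 45;python3 - <<'E'
from h import *
p=arm.get_state()["eef_pos"];d=p[:2]-[.5455,-.1345];print(p,np.hypot(*d),np.arctan2(d[1],d[0])-np.radians(61.9))
for n in("side","top"):
    a=arm.grab_frame(n);u,v=proj(n,[.5905,-.0495,.0955]);u0,v0=int(u)-60,int(v)-48
    b=cv2.resize(a[v0:v0+96,u0:u0+100],None,fx=6,fy=6,interpolation=3);cv2.imwrite(f"pics/{n}6.png",b)
E
```

```text
t: 10.22
eef_pos: [0.5256, -0.0404, 0.2421]
ee_rot: [-3.135, 0.002, -1.699]
force: [10.0, 0.8, -8.4]
width: 0.0149
[ 0.52559162 -0.04035238  0.24209751] 0.09622951019895329 0.6988268441407777
```

View pics/side6.png

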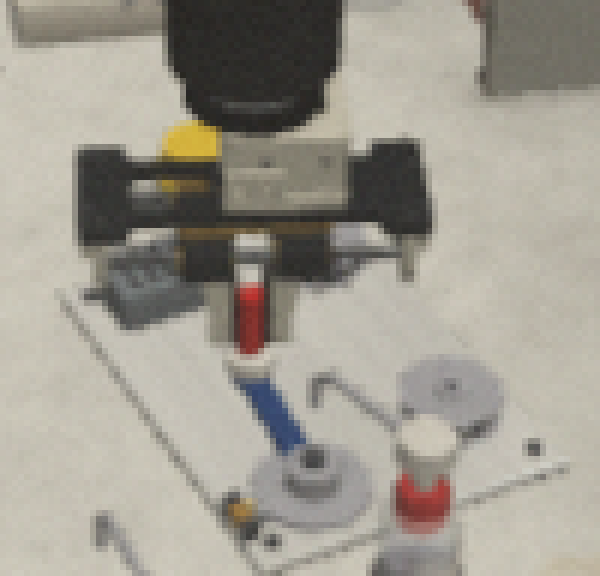

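View pics/top6.png

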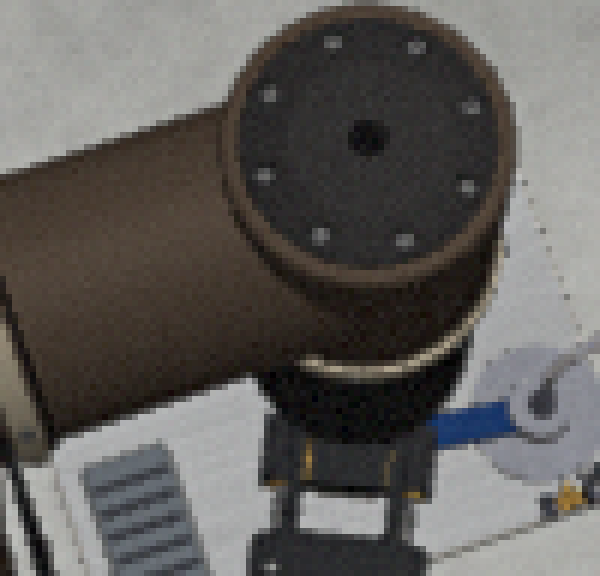

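```bash
python3 -m inch '[[[0,0,0,0,0,0],[0,0,0,0,0,0],[0,0,0,0,0,0],[0,0,0,0,0,0],[0,0,0,0,0,0],[0,0,0,0,0,0],[0,0,0,0,0,0],[0,0,0,0,0,0]]]' 0 45 && python3 - <<'E'
from station import arm
print(arm.job_done())
E
```

```text
t: 11.32
eef_pos: [0.5257, -0.0403, 0.2421]
ee_rot: [-3.135, 0.002, -1.699]
force: [9.3, 1.0, -7.7]
width: 0.0148
the job is handed in; nothing more can be done
None
```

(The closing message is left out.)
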